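# Fold up a gift tray and pack it with the handled cartons and red-topped bottles

### The arm

A 6-joint arm with a two-finger parallel gripper is mounted at the origin on the work surface. World frame = base frame: x ahead of the robot, y to its left, z up, the work surface at z = 0. Lengths are in mm, angles in degrees, forces in N, time in s.
With the tool pointing down it reaches from about 300 to 850 mm from the base axis. Payload 4.2 kg.
Tool frame: the origin (TCP) lies midway between the tips of the shut fingers; the grasp point (between the pads) lies 19 mm behind it (env.grasp_offset is the distance from the TCP to the grasp point, in mm); z points along the fingers, y is the line along which they close (so a half turn about z gives the same grasp; the last joint's range is limited). The gripper opens to 91 mm and grips with 3 to 60 N. Pads are 32 mm wide; open, the fingers measure 118 mm over their backs; the gripper's body (76 mm by 178 mm) begins 60 mm behind the grasp point.
Start: joints at [69.442, 18.312, 89.639, -0, 72.044, -1.146], TCP at [191.107, 542.329, 213.976] pointing down, gripper open.
Joint ranges: [-177.97, 177.97], [-48.28, 115.42], [12.27, 149.76], [-77.06, 257.06], [2.81, 150.46], [-146.56, 146.56]. Speed limits (degrees/s): [147.25, 147.25, 180, 180, 180, 180].

### API

Orientations are given as [roll, pitch, yaw] about the fixed x, y, z axes, in that order (R = Rz(yaw) Ry(pitch) Rx(roll)).
In Python, from workcell import env, optics gives the robot as it stands. The module is installed in compiled form; this text tells all that it offers.
- The arm moves only by the tool send_rows, never from a script. Its argument "targets" is a list that holds one entry, the list of rows, each a list of 7 numbers: the turn, a rotation vector about the world's x, y, z scaled (see below), then the shift along the world's x, y, z scaled (see below), then the closure, from -1 (fully open) to 1 (shut). In form: [[[rx, ry, rz, x, y, z, gripper], ...]]. A call has 1 to 12 rows; each row shifts and turns the commanded pose from where the row before left it; what a row does not reach is not made up. The controller multiplies each number of a shift by 0.2 m and each number of a turn by pi/2 rad. A row lasts 1/10 s, in which the tool goes at most 50 mm and 8.59 degrees, less where a joint would pass 70% of its speed; a pose out of reach is approached as far as the arm can. A call with a number of a shift or a turn outside -1 to 1 is refused whole. A call with a gripper value outside its range is refused whole. The fingers move at their own pace and stop on an object; "grip_force" is the grip in N (left out, the last holds). Time passes only in rows, so rows that do not move let the fingers close. It gives the time, the measured TCP pose, the force, the opening and the grip force at its end, in the units of the state.
- env.state(): the state, without advancing time (a new reading comes with each control period).
- optics.grab_frame(name): name is "scene" or "top" or "wrist"; returns (picture, depth): 384x512x3 uint8, red, green, blue; 384x512 float32, mm along the optical axis (not along the pixel's ray), 0 where there is no reading.
- optics.camera_info(name): a dict with "camera_matrix" (3x3 intrinsics, pixels), "k1" (the pictures are not rectified: a ray, as slopes to the right and down, at radius r is drawn at 1 + k1 r^2 times it, then the intrinsics apply), "R" (3x3) and "t" (3): a world point X has camera coordinates R X + t; the wrist camera has in their place "mount" (4x4, takes a point from camera to tool coordinates, whose origin is the TCP and whose axes are the flange's). Camera axes: x right, y down, z forward; pixel columns grow to the right and rows downward; lengths in mm; the calibration is good to about 2 mm. A picture is of the moment at which its call begins: read the wrist's pose just before it. camera_info takes no time and is no camera call.
- env.job_done(): hands the job in; it is judged then, once.
Trained networks look in the newest picture that a camera, given by its name, has taken for a name from the list of things; names that differ only in an ending like _2 or _b are one class to them, and where a whole thing is asked for, a point or a joint stands for the part that bears it (a point fixed in the world has none). Each returns a list of dicts, best first, with "conf" (0 to 1); they miss things now and then, are a little off and sometimes report something else, mostly with a low value. They report only what shows in the picture. A call takes as long as a camera call. They do not tell look-alikes from the thing itself.
- optics.silhouettes(camera, name): "mask" (384x512 bool, what is visible of it) and "at" ([column, row] in pixels, amid what is visible of it).
- optics.place_of(camera, name): "at" ([column, row] in pixels: a listed point, or the origin of a listed thing).
The state is a dict: "time_s": time; "qpos": joint angles; "qvel": joint speeds; "effort": joint torques, N m; "ee_pos": TCP position; "ee_rot": TCP orientation; "force": force on the tool from outside, world axes, zero at the start; "torque": the same for the moment, N m; "gripper_width": finger opening in mm; "gripper_force": force on a finger pad.
Only numpy, scipy, OpenCV 4.12 (cv2) and the standard library are available. Lean on these libraries where they do the work, as an engineer would, in place of code of your own. Each camera call takes 0.05 s, during which the arm holds its last target. There are 200 camera calls.

### The job

Make up a gift tray on the packing counter: first fold all four walls of the empty cardboard tray upright, then take every handled carton off its hook and every amber bottle with a red top from the counter, and set them all upright side by side on the tray's floor, with the walls still standing at the end. Leave everything else on the counter where it is.

Things in the scene. Friction and masses are not known exactly. Their poses are not given: they have to be found in the camera images.
- tray: cardboard gift-tray blank fixed on a wooden packing block. Floor 150 (x) x 190 mm (y), top 40 mm above the table; four walls 28 mm high, 4 mm thick, on creases 38 mm above the table, 77 mm from the centre in x, 97 mm in y (open space under the flat walls). Origin: centre of the block's underside on the table, z up
- tray_floor (a point): centre of the tray's floor, upper face; axes as the tray's
- wall_far (a joint): angle of the far wall of the tray (hinged on the tray's +x edge): 0 lying out flat and level, 1.57 upright, stop at 1.62. A stiff crease: it stays where it is left (about 1.5 N at the tab moves it)
- wall_far_tab (a point): grip point on the pull tab of the far wall, 50 mm from its crease: a tongue 26 mm wide (along the crease), 6 mm thick, in the plane of the wall, from the wall's edge (28 mm from the crease) to 60 mm from it. x of this point points from the crease to the tab's end, y along the crease. It can be pinched across its width from above and swings between the pads as the wall is raised
- wall_left (a joint): angle of the left wall of the tray (hinged on the tray's +y edge): 0 lying out flat and level, 1.57 upright, stop at 1.62. A stiff crease: it stays where it is left (about 1.5 N at the tab moves it)
- wall_left_tab (a point): grip point on the pull tab of the left wall, 50 mm from its crease: a tongue 26 mm wide (along the crease), 6 mm thick, in the plane of the wall, from the wall's edge (28 mm from the crease) to 60 mm from it. x of this point points from the crease to the tab's end, y along the crease. It can be pinched across its width from above and swings between the pads as the wall is raised
- wall_near (a joint): angle of the near wall of the tray (hinged on the tray's -x edge): 0 lying out flat and level, 1.57 upright, stop at 1.62. A stiff crease: it stays where it is left (about 1.5 N at the tab moves it)
- wall_near_tab (a point): grip point on the pull tab of the near wall, 50 mm from its crease: a tongue 26 mm wide (along the crease), 6 mm thick, in the plane of the wall, from the wall's edge (28 mm from the crease) to 60 mm from it. x of this point points from the crease to the tab's end, y along the crease. It can be pinched across its width from above and swings between the pads as the wall is raised
- wall_right (a joint): angle of the right wall of the tray (hinged on the tray's -y edge): 0 lying out flat and level, 1.57 upright, stop at 1.62. A stiff crease: it stays where it is left (about 1.5 N at the tab moves it)
- wall_right_tab (a point): grip point on the pull tab of the right wall, 50 mm from its crease: a tongue 26 mm wide (along the crease), 6 mm thick, in the plane of the wall, from the wall's edge (28 mm from the crease) to 60 mm from it. x of this point points from the crease to the tab's end, y along the crease. It can be pinched across its width from above and swings between the pads as the wall is raised
- stand: fixed display stand. A crossbar 170 mm above the table, at its x = 85 mm; from it three level wire hooks (8 mm thick, axis 170 mm above the table) run to -x, at its y = -90, 0, 90 mm, and turn straight up at x = -35 mm; tip top 16 mm above the wire axis. To unhook: up about 18 mm, then along the stand's -x. Origin on the table, z up
- carton1: blue (orange band) carton, 120 g, may be absent. Body 38 (x) x 70 (y) x 76 mm; on it, mid-depth, a flat handle panel 6 mm thick (x), 70 wide (y), top at 126 mm, with a hand hole |y| < 12 mm, z 84 to 116 mm; pinch a solid shoulder (|y| 12 to 35) across x. Origin: centre of underside, z up. Hangs by the hole on the stand's hook at the stand's y = -90 mm, x along the wire, ~35 mm behind the tip
- carton2: orange (white band) carton, 120 g, may be absent. Body 38 (x) x 70 (y) x 76 mm; on it, mid-depth, a flat handle panel 6 mm thick (x), 70 wide (y), top at 126 mm, with a hand hole |y| < 12 mm, z 84 to 116 mm; pinch a solid shoulder (|y| 12 to 35) across x. Origin: centre of underside, z up. Hangs by the hole on the stand's hook at the stand's y = 0 mm, x along the wire, ~35 mm behind the tip
- carton3: green (brass band) carton, 120 g, may be absent. Body 38 (x) x 70 (y) x 76 mm; on it, mid-depth, a flat handle panel 6 mm thick (x), 70 wide (y), top at 126 mm, with a hand hole |y| < 12 mm, z 84 to 116 mm; pinch a solid shoulder (|y| 12 to 35) across x. Origin: centre of underside, z up. Hangs by the hole on the stand's hook at the stand's y = 90 mm, x along the wire, ~35 mm behind the tip
- amber1: squat amber bottle with red wax on its neck: heavy glass base, body 62 mm across up to 85 mm, neck 26 mm across up to 140 mm; 320 g. Origin: centre of its underside, z up the bottle. May be absent
- amber2: squat amber bottle with red wax on its neck: heavy glass base, body 62 mm across up to 85 mm, neck 26 mm across up to 140 mm; 320 g. Origin: centre of its underside, z up the bottle. May be absent
- green_bottle: leave alone: tall green bottle with brass-coloured neck, 64 mm across, 200 mm high, origin: underside
- jar: leave alone: jar with white cap, 60 mm across, 80 mm high, origin: underside
- tape: leave alone: black tape dispenser, 130 x 50 x 50 mm, origin: underside
- scanner: leave alone: hand-held scanner lying flat, 155 x 66 x 36 mm, origin 55 mm from its thin end, origin: underside
- gift_box: leave alone: red gift box with brass ribbon, 80 x 80 x 70 mm, origin: underside
Mind the look-alikes: they are no part of the job. There is more than one size of the carton3; the job needs the smaller.

How it is judged (in metres and radians):
On the way:
1. all four walls of the tray stand upright (each beyond 1.40 rad) while no carton or bottle is in it yet (value of joint each of wall_far, wall_left, wall_near, wall_right above 1.4 rad and horizontal distance between each of carton1, carton2, carton3, amber1, amber2 and tray_floor above 0.125 m), for 0.2 s.
At the end, for the whole second after the job is handed in: all four walls beyond 1.40 rad; every carton and every amber bottle that is present stands on the tray floor: origin within 70 mm (x) and 90 mm (y) of its centre and less than 12 mm above it, tilted less than 0.2 rad, at rest (value of joint each of wall_far, wall_left, wall_near, wall_right above 1.4 rad and x of carton1 in the frame of tray_floor between -0.07 and 0.07 m and y of carton1 in the frame of tray_floor between -0.09 and 0.09 m and z of carton1 in the frame of tray_floor between -0.01 and 0.012 m and angle between each of carton1, carton2, carton3, amber1, amber2's own z axis and vertical below 0.2 rad and linear speed of each of carton1, carton2, carton3, amber1, amber2 below 0.05 m/s and x of carton2 in the frame of tray_floor between -0.07 and 0.07 m and y of carton2 in the frame of tray_floor between -0.09 and 0.09 m and z of carton2 in the frame of tray_floor between -0.01 and 0.012 m and x of carton3 in the frame of tray_floor between -0.07 and 0.07 m and y of carton3 in the frame of tray_floor between -0.09 and 0.09 m and z of carton3 in the frame of tray_floor between -0.01 and 0.012 m and x of amber1 in the frame of tray_floor between -0.07 and 0.07 m and y of amber1 in the frame of tray_floor between -0.09 and 0.09 m and z of amber1 in the frame of tray_floor between -0.01 and 0.012 m and x of amber2 in the frame of tray_floor between -0.07 and 0.07 m and y of amber2 in the frame of tray_floor between -0.09 and 0.09 m and z of amber2 in the frame of tray_floor between -0.01 and 0.012 m); the robot touches nothing.
It fails at once if a bystander on the counter is moved more than 40 mm (distance of any of green_bottle, jar, tape, scanner, gift_box from where it was at the start of the episode above 0.04 m).
Of carton1, carton2, carton3 only 2 to 3 are there at a start; the rules pass over those that are not, and their reading is None.
Of amber1, amber2 only 1 to 2 are there at a start; the rules pass over those that are not, and their reading is None.
At some moment in a run one of amber1, amber2 may be knocked a few centimetres aside while the robot is not near it.
It also fails if it takes over 200 s, if anything falls off the work surface, if the arm or the gripper's body presses on something with over 40 N, if the wrist force passes 120 N, or if a joint passes its speed limit or range.

## Working session

There is one attempt and no reset: what is moved stays moved. The work goes in short steps, Python scripts to look and compute and a tool call to move; the robot and the scene stay as the last step left them, time stands still between calls to the robot, and variables do not carry over. Pictures are saved under pics/ and viewed, at most 14 in all, crops included, and the job is handed in when it is done.

Besides the shell and the picture viewer there is one more tool, called as name(argument=value, ...), one argument or row to a line, values as JSON. send_rows: Moves the arm, as the interface text tells. Its arguments: {"type":"object","properties":{"targets":{"type":"array"},"grip_force":{"type":"number"}},"required":["targets"]}

```bash
mkdir -p pics; cat > h.py <<'E'
import numpy as np, cv2
from workcell import env, optics
from scipy.spatial.transform import Rotation as Ro
def cam(name):
    c=optics.camera_info(name); K=np.array(c["camera_matrix"]);k1=c["k1"]
    if "R" in c: R=np.array(c["R"]);t=np.array(c["t"]).ravel()
    else:
        s=env.state();M=np.array(c["mount"]);T=np.eye(4)
        T[:3,:3]=Ro.from_euler('xyz',s["ee_rot"],degrees=True).as_matrix();T[:3,3]=s["ee_pos"]
        W=np.linalg.inv(T@M);R=W[:3,:3];t=W[:3,3]
    return K,k1,R,t
def cloud(name,depth,C=None):
    K,k1,R,t=C or cam(name)
    v,u=np.mgrid[0:384,0:512].astype(float)
    p=cv2.undistortPoints(np.stack([u.ravel(),v.ravel()],1)[:,None],K,np.array([k1,0,0,0,0.]))[:,0].reshape(384,512,2)
    X=np.dstack([p*depth[...,None],depth])
    return (X-t)@R
def ray_z(name,at,z,C=None):
    K,k1,R,t=C or cam(name)
    p=cv2.undistortPoints(np.array([[at]],float),K,np.array([k1,0,0,0,0.]))[0,0]
    d=R.T@np.array([p[0],p[1],1]);o=-R.T@t
    return o+d*(z-o[2])/d[2]
def save(n,pic): cv2.imwrite(n,pic[:,:,::-1])
E
python3 - <<'E'
from h import *
print(env.state())
ims=[]
for c in("scene","top"):
    p,d=optics.grab_frame(c);save(f"pics/{c}0.png",p)
    P=cloud(c,d)
    K,k1,R,t=cam(c);print(c,"pos",-R.T@t, "axis",R[2])
    for n in["tray","stand","carton1","carton2","carton3","amber1","green_bottle","jar","tape","scanner","gift_box"]:
        for o in optics.silhouettes(c,n)[:4]:
            q=P[o["mask"]&(d>0)]
            if len(q): print(n,round(o["conf"],2),np.round(o["at"]),len(q),"med",np.median(q,0).round(),"lo",np.percentile(q,3,0).round(),"hi",np.percentile(q,97,0).round())
E
```

```text
{'time_s': 0.0, 'qpos': array([ 6.94432452e+01,  1.83511894e+01,  8.97068988e+01,  6.82488793e-04,
        7.20427189e+01, -1.14680935e+00]), 'qvel': array([-0.08049943,  0.02585114,  0.0537416 , -0.03570646,  0.05867572,
       -0.0541942 ]), 'effort': array([-9.65056970e-04, -4.12471211e+01, -2.31968486e+01,  7.28436001e-02,
        4.58265329e-02, -1.33359613e-04]), 'ee_pos': array([190.91374411, 541.84590538, 213.12146405]), 'ee_rot': array([-1.79899226e+02, -2.66631851e-03,  1.60589841e+02]), 'force': array([0.06736345, 0.40141593, 0.37975322]), 'torque': array([-0.06511693, -0.00051798, -0.04280658]), 'gripper_force': 0.0, 'gripper_width': 91.27156463780193}
scene pos [1329.28956887 -150.17867486  734.94798471] axis [-0.7562949   0.17327702 -0.63086694]
stand 0.83 [359. 203.] 2741 med [637. 323.  12.] lo [577. 180.   6.] hi [669. 464. 174.]
stand 0.74 [349. 164.] 798 med [564. 316. 127.] lo [354. 287.  -1.] hi [613. 434. 182.]
stand 0.3 [171. 223.] 426 med [ 587. -220.   40.] lo [ 519. -256.   37.] hi [ 651. -203.   43.]
carton1 0.91 [351. 167.] 737 med [565. 313. 129.] lo [542
[... 3297 characters left out ...]
 [710. 118.  12.] hi [787. 193.  74.]
green_bottle 0.87 [409. 184.] 801 med [ 525. -356.  122.] lo [ 499. -384.    3.] hi [ 557. -339.  203.]
green_bottle 0.34 [196. 174.] 438 med [549. 219. 136.] lo [534. 195.  67.] hi [569. 262. 186.]
green_bottle 0.19 [315. 131.] 721 med [ 683. -113.   44.] lo [ 665. -198.    5.] hi [718. -27.  50.]
tape 0.59 [226. 228.] 693 med [408. 149.  16.] lo [382.  88.  10.] hi [435. 208.  52.]
tape 0.3 [352. 165.] 555 med [ 582. -220.   42.] lo [ 519. -257.   38.] hi [ 650. -204.   47.]
scanner 0.66 [169. 211.] 836 med [459. 320.  33.] lo [368. 285.  18.] hi [511. 344.  40.]
gift_box 0.73 [224. 111.] 920 med [743. 155.  70.] lo [710. 118.   6.] hi [787. 193.  74.]
```

View pics/scene0.png

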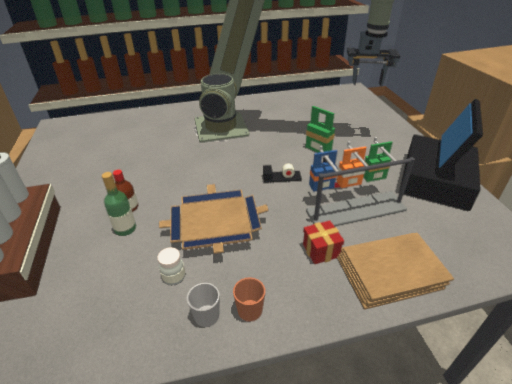

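View pics/top0.png

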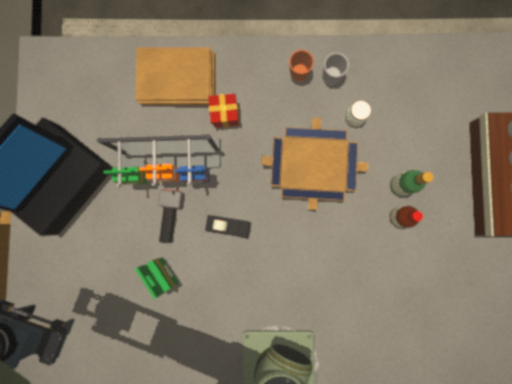

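The scene view shows the blue, orange and green cartons hung on the stand at (323,171), (352,167) and (379,160). A larger green carton on the counter at (320,132) is the look-alike. The flat tray is at (213,218) with four tabs. One amber bottle at (124,188) stands close behind the green bottle. The top view shows the same, with the tray at (315,163) and the amber bottle at (408,217).

```bash
python3 - <<'E'
from h import *
for c in("top","scene"):
    p,d=optics.grab_frame(c);C=cam(c);P=cloud(c,d)
    hsv=cv2.cvtColor(p,cv2.COLOR_RGB2HSV)
    blue=(hsv[...,0]>105)&(hsv[...,0]<128)&(hsv[...,1]>110)
    tan=(hsv[...,0]<25)&(hsv[...,1]>90)
    reg=(abs(P[...,0]-590)<150)&(abs(P[...,1]+108)<160)&(P[...,2]>25)&(P[...,2]<60)
    for nm,m in(("floor",tan&reg),):
        m=m.astype(np.uint8); m=cv2.morphologyEx(m,cv2.MORPH_OPEN,np.ones((5,5)))
        n,l,s,ce=cv2.connectedComponentsWithStats(m);k=1+s[1:,4].argmax()
        q=P[l==k];print(c,nm,len(q),cv2.minAreaRect(q[:,:2].astype(np.float32)),np.median(q[:,2]))
    for w in("far","left","near","right"):
        for o in optics.place_of(c,f"wall_{w}_tab")[:2]: print(w,round(o["conf"],2),np.round(o["at"]),ray_z(c,o["at"],38,C).round(1))
    for n in("tray_floor","stand","carton1","carton2","carton3","amber1","amber2"):
        for o in optics.place_of(c,n)[:4]: print(n,round(o["conf"],2),np.round(o["at"]),ray_z(c,o["at"],{"t":40,"s":0,"c":58,"a":0}[n[0]],C).round(1))
E
```

```text
top floor 3380 ((590.5386352539062, -107.91423797607422), (195.82667541503906, 157.0162353515625), 86.52417755126953) 41.45372972031329
far 0.97 [318. 120.] [ 719.1 -123.1   38. ]
left 0.96 [264. 159.] [605.   38.1  38. ]
left 0.54 [136. 180.] [545.5 413.9  38. ]
near 0.92 [309. 206.] [466.8 -92.9  38. ]
near 0.2 [172. 224.] [415.2 307.8  38. ]
right 0.92 [362. 165.] [ 585.7 -248.1   38. ]
right 0.65 [136. 178.] [550.5 413.4  38. ]
tray_floor 0.72 [310. 163.] [591.4 -98.8  40. ]
tray_floor 0.16 [398. 218.] [ 430.  -349.7   40. ]
carton1 0.71 [163. 276.] [269.9 324.9  58. ]
carton1 0.67 [197. 176.] [553.4 231.6  58. ]
carton1 0.58 [171. 174.] [558.9 305.9  58. ]
carton1 0.55 [133. 177.] [550.1 415.2  58. ]
carton2 0.71 [163. 276.] [269.9 324.9  58. ]
carton2 0.67 [197. 176.] [553.4 231.6  58. ]
carton2 0.58 [171. 174.] [558.9 305.9  58. ]
carton2 0.55 [133. 177.] [550.1 415.2  58. ]
carton3 0.71 [163. 276.] [269.9 324.9  58. ]
carton3 0.67 [197. 176.] [553.4 231.6  58. ]
carton3 0.58 [171. 174.] [558.9 305.9  58. ]
carton3 0.55 [133. 177.] [550.1 415.2  58. ]
amber1 0.9 [400. 219.] [ 
[... 722 characters left out ...]
2.] [554.7 311.8  58. ]
carton1 0.75 [322. 187.] [555.7 233.   58. ]
carton1 0.65 [371. 177.] [550.3 403.3  58. ]
carton1 0.56 [318. 152.] [368.4 293.3  58. ]
carton2 0.76 [345. 182.] [554.7 311.8  58. ]
carton2 0.75 [322. 187.] [555.7 233.   58. ]
carton2 0.65 [371. 177.] [550.3 403.3  58. ]
carton2 0.56 [318. 152.] [368.4 293.3  58. ]
carton3 0.76 [345. 182.] [554.7 311.8  58. ]
carton3 0.75 [322. 187.] [555.7 233.   58. ]
carton3 0.65 [371. 177.] [550.3 403.3  58. ]
carton3 0.56 [318. 152.] [368.4 293.3  58. ]
amber1 0.64 [212. 189.] [412.6 -90.3   0. ]
amber1 0.57 [126. 207.] [ 435.3 -369.7    0. ]
amber2 0.64 [212. 189.] [412.6 -90.3   0. ]
amber2 0.57 [126. 207.] [ 435.3 -369.7    0. ]
```

send_rows(
  targets=[
    [[0,0,-0.0515,0.125,-0.188,0.0366,-1],[0,0,-0.0515,0.125,-0.188,0.0366,-1],[0,0,-0.0515,0.125,-0.188,0.0366,-1],[0,0,-0.0515,0.125,-0.188,0.0366,-1],[0,0,-0.0515,0.125,-0.188,0.0366,-1],[0,0,-0.0515,0.125,-0.188,0.0366,-1],[0,0,-0.0515,0.125,-0.188,0.0366,-1],[0,0,-0.0515,0.125,-0.188,0.0366,-1],[0,0,-0.0515,0.125,-0.188,0.0366,-1],[0,0,-0.0515,0.125,-0.188,0.0366,-1],[0,0,-0.0515,0.125,-0.188,0.0366,-1],[0,0,-0.0515,0.125,-0.188,0.0366,-1]],
  ],
)

```text
time_s: 3.6
ee_pos: [491.8, 89.4, 302.4]
ee_rot: [180.0, -0.0, 104.8]
force: [1.0, 0.7, -0.2]
gripper_width: 91.2
gripper_force: 0.0
```

send_rows(
  targets=[
    [[0,0,-0.0515,0.125,-0.188,0.0366,-1],[0,0,-0.0515,0.125,-0.188,0.0366,-1],[0,0,-0.0515,0.125,-0.188,0.0366,-1],[0,0,-0.0515,0.125,-0.188,0.0366,-1],[0,0,0,0,0,0,-1],[0,0,0,0,0,0,-1]],
  ],
)

```text
time_s: 4.2
ee_pos: [591.2, -59.9, 330.5]
ee_rot: [-179.9, -0.0, 86.4]
force: [-0.3, 0.7, -0.4]
gripper_width: 91.4
gripper_force: 0.0
```

```bash
cat > tray.py <<'E'
from h import *
s=env.state();print(s["time_s"],s["ee_pos"].round(1),s["ee_rot"].round(1),s["qpos"].round(0),s["force"].round(1))
C=cam("wrist");p,d=optics.grab_frame("wrist");save("pics/w1.png",p);P=cloud("wrist",d,C)
hsv=cv2.cvtColor(p,cv2.COLOR_RGB2HSV)
m=((hsv[...,0]<25)&(hsv[...,1]>90)&(P[...,2]>25)&(P[...,2]<60)).astype(np.uint8)
m=cv2.morphologyEx(m,cv2.MORPH_OPEN,np.ones((9,9)));n,l,st,_=cv2.connectedComponentsWithStats(m)
for k in range(1,n):
    if st[k,4]>150:
        q=P[l==k];print(st[k],np.median(q,0).round(1),cv2.minAreaRect(q[:,:2].astype(np.float32)))
for w in("far","left","near","right"):
    for o in optics.place_of("wrist",f"wall_{w}_tab")[:2]: print(w,round(o["conf"],2),np.round(o["at"]),ray_z("wrist",o["at"],38,C).round(1))
E
python3 tray.py
```

```text
4.2 [591.2 -59.9 330.5] [-179.9   -0.    86.4] [-7. 18. 74.  0. 88. -3.] [-0.3  0.7 -0.4]
[248  75  20  27 533] [597.3  31.   51.5] ((597.4061889648438, 31.11669921875), (32.124454498291016, 24.76991844177246), 86.28614044189453)
[  203   120   110   135 13934] [ 588.7 -100.8   39.8] ((589.054931640625, -107.81724548339844), (197.19781494140625, 150.32656860351562), 86.40892028808594)
[467 134  25  39 623] [905.4 -74.7  44.1] ((900.2111206054688, -71.74190521240234), (55.088802337646484, 22.563138961791992), 81.90650177001953)
[438 141  11  20 199] [849.1 -64.6  43.3] ((849.3899536132812, -66.86719512939453), (7.090423583984375, 30.209104537963867), 0.45543724298477173)
[331 182  25  18 392] [ 705.6 -112.1   46.1] ((707.4636840820312, -113.82514953613281), (24.547216415405273, 33.39250564575195), 85.7701187133789)
[160 185  25  17 352] [ 468.7 -100.6   53.8] ((471.219970703125, -99.63246154785156), (23.061063766479492, 31.97217559814453), 82.18233489990234)
far 0.67 [353. 193.] [ 724.2 -119.8   38. ]
left 0.86 [258.  84.] [598.1  36.4  38. ]
near 0.88 [168. 193.] [ 461.4 -103.7   38. ]
```

View pics/w1.png

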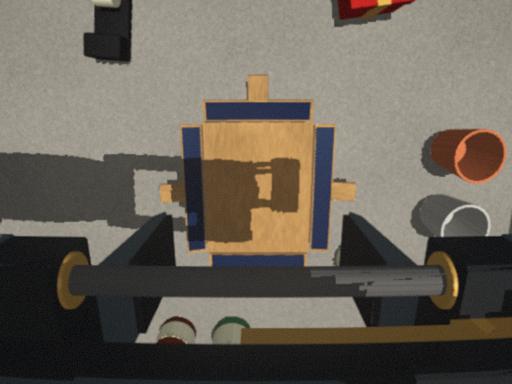

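The wrist view shows the tray at (258,190). The left, near and far tabs at (258,84), (168,193) and (345,193) are already tilted up slightly. Next I go to the left tab.

send_rows(
  targets=[
    [[0,0,0,0.007,0.097,-0.21,-1],[0,0,0,0.007,0.097,-0.21,-1],[0,0,0,0.007,0.097,-0.21,-1],[0,0,0,0.007,0.098,-0.21,-1],[0,0,0,0.007,0.098,-0.21,-1],[0,0,0,0,0,-0.15,-0.5],[0,0,0,0,0,-0.15,-0.3],[0,0,0,0,0,-0.12,-0.2],[0,0,0,0,0,0,1],[0,0,0,0,0,0,1],[0,0,0,0,0,0,1],[0,0,0,0,0,0,1]],
  ],
  grip_force=15,
)

```text
time_s: 5.65
ee_pos: [599.2, 38.3, 38.9]
ee_rot: [179.8, -0.0, 86.4]
force: [-1.2, -0.0, -0.6]
gripper_width: 38.1
gripper_force: 0.0
```

send_rows(
  targets=[
    [[0,0,0,0,0,0,1],[0,0,0,0,0,0,1],[0,0,0,0,0,0,1],[0,0,0,0,0,0,1]],
  ],
)

```text
time_s: 6.05
ee_pos: [597.7, 38.3, 37.6]
ee_rot: [-180.0, -0.0, 86.4]
force: [-3.8, 2.5, 5.1]
gripper_width: 25.9
gripper_force: 15.0
```

send_rows(
  targets=[
    [[0,0,0,-0.001,-0.0089,0.0287,1],[0,0,0,-0.001,-0.0122,0.0274,1],[0,0,0,-0.001,-0.0154,0.0257,1],[0,0,0,-0.001,-0.02,0.0256,1],[0,0,0,-0.0015,-0.0232,0.0227,1],[0,0,0,-0.0015,-0.0259,0.0196,1],[0,0,0,-0.002,-0.0283,0.016,1],[0,0,0,-0.002,-0.0301,0.0122,1],[0,0,0,-0.002,-0.0314,0.0082,1],[0,0,0,-0.002,-0.0297,0.0039,1],[0,0,0,-0.001,-0.025,0,1],[0,0,0,0,-0.008,0,1]],
  ],
)

```text
time_s: 7.25
ee_pos: [594.5, -14.0, 76.2]
ee_rot: [-180.0, -0.0, 86.4]
force: [-3.4, 4.3, 2.6]
gripper_width: 25.6
gripper_force: 15.0
```

send_rows(
  targets=[
    [[0,0,0,0,0,0,1],[0,0,0,0,0,0,1]],
  ],
)

```text
time_s: 7.45
ee_pos: [594.5, -14.1, 76.2]
ee_rot: [-180.0, 0.0, 86.4]
force: [-4.7, 2.4, 5.9]
gripper_width: 25.9
gripper_force: 15.0
```

send_rows(
  targets=[
    [[0,0,0,0,0,0,-0.2],[0,0,0,0,0,0,-0.2],[0,0,0,0,0,0,-0.2],[0,0,0,0,0,0.2,-0.2],[0,0,0,0,0,0.2,-0.2],[0,0,0,0,-0.1,0.2,-0.2],[0,0,0,-0.014,-0.2,0,-0.2],[0,0,0,-0.014,-0.2,0,-0.2],[0,0,0,-0.014,-0.2,0,-0.2],[0,0,0,-0.014,-0.2,0,-0.2],[0,0,0,-0.014,-0.2,0,-0.2],[0,0,0,0,0,0,-0.2]],
  ],
)

```text
time_s: 8.65
ee_pos: [580.6, -238.7, 194.7]
ee_rot: [180.0, 0.2, 86.2]
force: [0.3, 0.2, -0.0]
gripper_width: 54.3
gripper_force: 0.0
```

```bash
cat > tabs.py <<'E'
from h import *
s=env.state();print(s["time_s"],s["ee_pos"].round(1),s["force"].round(1))
c0=np.array([589,-107.8]);a=np.radians(-3.6);X=np.array([np.cos(a),np.sin(a)]);Y=np.array([-np.sin(a),np.cos(a)])
for cn in("top","wrist","scene"):
    C=cam(cn);p,d=optics.grab_frame(cn);P=cloud(cn,d,C);ok=d>0
    if cn=="wrist":save("pics/w_last.png",p)
    L=(P[...,:2]-c0)@np.array([X,Y]).T
    for nm,i,sg,h in(("far",0,1,77),("near",0,-1,77),("left",1,1,97),("right",1,-1,97)):
        r=sg*L[...,i]-h;w=L[...,1-i]
        m=ok&(abs(w)<9)&(r>-25)&(r<62)&(P[...,2]>60 if 0 else P[...,2]>35)&(P[...,2]<105)&((r>30)|(P[...,2]>70))
        if m.sum()>8: print(cn,nm,m.sum(),"r",np.percentile(r[m],[5,50,95]).round(1),"z",np.percentile(P[...,2][m],[5,50,95]).round(1),"w",np.median(w[ok&(abs(w)<25)&(r>-25)&(r<62)&(P[...,2]>42)&((r>32)|(P[...,2]>70))]).round(1))
E
python3 tabs.py
```

```text
8.65 [ 580.6 -238.7  194.7] [ 0.3  0.2 -0. ]
top far 63 r [31.5 45.1 58. ] z [44.6 47.8 51.3] w 0.2
top near 57 r [30.6 42.4 56. ] z [50.8 55.3 59.6] w -21.0
top left 15 r [-2.   0.8  3.6] z [ 96.6  98.  100.8] w 0.3
top right 48 r [31.7 41.1 51.7] z [40.1 43.8 46.7] w -1.0
wrist far 688 r [31.4 44.4 57. ] z [44.4 46.6 48.7] w 0.4
wrist near 728 r [31.2 43.5 55.6] z [50.  53.7 57.5] w 0.7
wrist right 520 r [31.6 44.7 58. ] z [41.  42.2 43.4] w 0.2
scene far 64 r [32.6 47.2 59.7] z [43.8 46.6 48.5] w 2.1
scene near 41 r [31.5 41.9 55.6] z [46.9 51.8 55. ] w -18.4
scene left 11 r [-0.3  1.2  4.8] z [79.7 95.5 98.3] w 10.2
scene right 43 r [31.7 45.4 56.5] z [40.  41.7 44.1] w 15.4
```

send_rows(
  targets=[
    [[0,0,0,-0.004,-0.079,-0.2,-0.2],[0,0,0,0,0,-0.2,-0.2],[0,0,0,0,0,-0.2,-0.2],[0,0,0,0,0,-0.14,-0.2],[0,0,0,0,0,-0.095,-0.2],[0,0,0,0,0,0,1],[0,0,0,0,0,0,1],[0,0,0,0,0,0,1],[0,0,0,0,0,0,1],[0,0,0,0,0,0,1],[0,0,0,0,0,0,1]],
  ],
)

```text
time_s: 9.9
ee_pos: [579.7, -250.0, 28.7]
ee_rot: [-180.0, 0.2, 86.6]
force: [-3.8, -7.9, 1.5]
gripper_width: 25.9
gripper_force: 17.9
```

send_rows(
  targets=[
    [[0,0,0,0.0003,0.0042,0.0347,1],[0,0,0,0.0006,0.009,0.0338,1],[0,0,0,0.0009,0.0136,0.0322,1],[0,0,0,0.001,0.018,0.03,1],[0,0,0,0.0014,0.022,0.0272,1],[0,0,0,0.0016,0.0256,0.0239,1],[0,0,0,0.0018,0.0287,0.0201,1],[0,0,0,0.002,0.0312,0.0159,1],[0,0,0,0.002,0.0331,0.0114,1],[0,0,0,0.002,0.0344,0.0066,1],[0,0,0,0.002,0.0374,0.0017,1],[0,0,0,0,0.007,0,1]],
  ],
)

```text
time_s: 11.1
ee_pos: [582.7, -199.8, 75.6]
ee_rot: [-180.0, 0.5, 86.7]
force: [-1.9, -17.5, -10.0]
gripper_width: 25.8
gripper_force: 15.0
```

send_rows(
  targets=[
    [[0,0,0,0,0,0,1],[0,0,0,0,0,0,1]],
  ],
)

```text
time_s: 11.3
ee_pos: [582.7, -199.8, 75.6]
ee_rot: [-180.0, 0.4, 86.6]
force: [-0.6, -14.8, -10.2]
gripper_width: 25.5
gripper_force: 15.0
```

send_rows(
  targets=[
    [[0,0,0,0,-0.01,0,0],[0,0,0,0,0,0,-0.2],[0,0,0,0,0,0,-0.2],[0,0,0,0,0,0.17,-0.2],[0,0,0,0,0,0.17,-0.2],[0,0,0,0,0,0.17,-0.2],[0,0,0.09,0.06,0.038,0,-0.2],[0,0,0.09,0.06,0.038,0,-0.2],[0,0,0.09,0.06,0.038,0,-0.2],[0,0,0.09,0.06,0.038,0,-0.2],[0,0,0.09,0.06,0.038,0,-0.2],[0,0,0.09,0.06,0.038,0,-0.2]],
  ],
)

```text
time_s: 12.5
ee_pos: [655.8, -151.4, 178.3]
ee_rot: [179.9, -0.0, 135.4]
force: [-0.2, 0.1, -0.4]
gripper_width: 54.3
gripper_force: 0.0
```

send_rows(
  targets=[
    [[0,0,0.09,0.06,0.038,0,-0.2],[0,0,0.09,0.06,0.038,0,-0.2],[0,0,0.09,0.06,0.038,0,-0.2],[0,0,0.09,0.06,0.038,0,-0.2],[0,0,0.1,0.062,0.04,0,-0.2],[0,0,0,0,0,0,-0.2],[0,0,0,0,0,0,-0.2],[0,0,0,0,0,0,-0.2]],
  ],
)

```text
time_s: 13.3
ee_pos: [715.0, -114.5, 177.9]
ee_rot: [180.0, -0.0, 175.9]
force: [0.2, -0.3, -0.3]
gripper_width: 54.4
gripper_force: 0.0
```

```bash
python3 tabs.py; python3 -c "
from h import *
s=env.state();print(s['ee_rot'],s['qpos'])"
```

```text
13.3 [ 715.  -114.5  177.9] [ 0.2 -0.3 -0.3]
top left 15 r [-2.   0.9  3.6] z [ 97.7 100.1 103.7] w -10.8
wrist far 610 r [31.5 44.6 57.8] z [44.6 46.5 48.4] w 0.5
wrist left 569 r [-2.  -1.2  3.5] z [72.6 93.1 98.6] w 0.2
wrist right 514 r [-6.8 -5.8 -1.8] z [72.4 94.3 98.6] w 0.2
scene far 60 r [33.  48.1 59.4] z [43.9 46.5 49. ] w -1.3
scene near 18 r [31.5 51.1 54.8] z [48.4 53.7 56.8] w -16.2
scene left 15 r [-0.3  0.7  4.8] z [72.4 94.5 96.6] w 4.5
scene right 15 r [-7.4 -4.6 -1.8] z [86.6 94.7 97. ] w 8.6
[ 1.79995662e+02 -6.79557490e-04  1.75939124e+02] [-1.00308708e+01  3.32581258e+01  7.02067554e+01  4.36407989e-03
  7.65362459e+01 -9.59710110e+01]
```

send_rows(
  targets=[
    [[0,0,0,0.001,-0.006,-0.2,-0.2],[0,0,0,0,0,-0.2,-0.2],[0,0,0,0,0,-0.19,-0.2],[0,0,0,0,0,-0.137,-0.2],[0,0,0,0,0,0,1],[0,0,0,0,0,0,1],[0,0,0,0,0,0,1],[0,0,0,0,0,0,1],[0,0,0,0,0,0,1],[0,0,0,0,0,0,1]],
  ],
)

```text
time_s: 14.45
ee_pos: [717.3, -116.0, 34.2]
ee_rot: [-180.0, 0.2, 176.0]
force: [1.9, -1.4, 4.5]
gripper_width: 25.7
gripper_force: 15.0
```

send_rows(
  targets=[
    [[0,0,0,-0.0069,0.0004,0.0318,1],[0,0,0,-0.011,0.0007,0.0306,1],[0,0,0,-0.0149,0.0009,0.0289,1],[0,0,0,-0.0185,0.001,0.0267,1],[0,0,0,-0.0218,0.0014,0.0241,1],[0,0,0,-0.0247,0.0016,0.0211,1],[0,0,0,-0.0272,0.0018,0.0177,1],[0,0,0,-0.0293,0.002,0.014,1],[0,0,0,-0.0309,0.002,0.0101,1],[0,0,0,-0.0319,0.002,0.006,1],[0,0,0,-0.0374,0.002,0.0017,1],[0,0,0,-0.007,0,0,1]],
  ],
)

```text
time_s: 15.65
ee_pos: [664.5, -112.6, 77.5]
ee_rot: [-180.0, 0.3, 176.0]
force: [4.4, -0.4, 5.8]
gripper_width: 25.4
gripper_force: 15.0
```

send_rows(
  targets=[
    [[0,0,0,0,0,0,1],[0,0,0,0,0,0,1]],
  ],
)

```text
time_s: 15.85
ee_pos: [664.4, -112.5, 77.5]
ee_rot: [-180.0, 0.2, 176.0]
force: [2.4, -0.6, 6.9]
gripper_width: 25.5
gripper_force: 15.0
```

send_rows(
  targets=[
    [[0,0,0,0,0,0,0],[0,0,0,0,0,0,-0.2],[0,0,0,0,0,0,-0.2],[0,0,0,0,0,0.17,-0.2],[0,0,0,0,0,0.17,-0.2],[0,0,0,0,0,0.17,-0.2],[0,0,0,-0.2,0.0125,0,-0.2],[0,0,0,-0.2,0.0125,0,-0.2],[0,0,0,-0.2,0.0125,0,-0.2],[0,0,0,-0.2,0.0125,0,-0.2],[0,0,0,-0.2,0.0125,0,-0.2],[0,0,0,0,0,0,-0.2]],
  ],
)

```text
time_s: 17.05
ee_pos: [457.1, -98.9, 176.0]
ee_rot: [179.9, -0.4, 176.0]
force: [0.5, -0.5, -0.3]
gripper_width: 54.9
gripper_force: 0.0
```

send_rows(
  targets=[
    [[0,0,0,0,0,0,-0.2],[0,0,0,0,0,0,-0.2]],
  ],
)

```text
time_s: 17.25
ee_pos: [464.5, -100.1, 176.9]
ee_rot: [180.0, 0.0, 176.0]
force: [0.6, 0.1, -0.6]
gripper_width: 54.4
gripper_force: 0.0
```

```bash
python3 tabs.py
```

```text
17.25 [ 464.5 -100.1  176.9] [ 0.6  0.1 -0.6]
top far 33 r [2.2 4.4 9.5] z [ 73.3  91.3 100.5] w -0.6
top left 15 r [-2.   0.8  3.6] z [ 96.   99.2 101.4] w -1.5
top right 23 r [-6.4 -4.9 -0.3] z [ 82.5  98.  102.4] w 0.7
wrist near 587 r [32.  45.5 57.5] z [50.5 54.3 57.7] w 0.7
scene far 54 r [ 6.8  8.9 11.4] z [72.4 86.7 96.1] w 2.6
scene near 41 r [31.6 43.4 53.9] z [47.  50.8 55.4] w -0.3
scene left 14 r [-0.6  1.6  4.9] z [76.7 94.9 97. ] w 9.9
scene right 14 r [-7.5 -4.8 -1.9] z [71.6 95.6 96.5] w 9.7
```

send_rows(
  targets=[
    [[0,0,0,0,0,-0.2,-0.2],[0,0,0,0,0,-0.2,-0.2],[0,0,0,0,0,-0.16,-0.2],[0,0,0,0,0,-0.125,-0.2],[0,0,0,0,0,0,1],[0,0,0,0,0,0,1],[0,0,0,0,0,0,1],[0,0,0,0,0,0,1],[0,0,0,0,0,0,1],[0,0,0,0,0,0,1]],
  ],
)

```text
time_s: 18.4
ee_pos: [464.7, -100.1, 40.8]
ee_rot: [-180.0, 0.2, 176.0]
force: [0.9, 1.6, 3.5]
gripper_width: 25.4
gripper_force: 15.0
```

send_rows(
  targets=[
    [[0,0,0,0.0106,-0.0006,0.0281,1],[0,0,0,0.0139,-0.0008,0.0266,1],[0,0,0,0.0169,-0.001,0.0248,1],[0,0,0,0.0198,-0.0012,0.0226,1],[0,0,0,0.0223,-0.0014,0.02,1],[0,0,0,0.0246,-0.0015,0.0172,1],[0,0,0,0.0265,-0.0017,0.0141,1],[0,0,0,0.028,-0.0018,0.0109,1],[0,0,0,0.0291,-0.0018,0.0075,1],[0,0,0,0.0297,-0.0018,0.0039,1],[0,0,0,0.03,-0.0018,0.0003,1],[0,0,0,0.012,0,0,1]],
  ],
)

```text
time_s: 19.6
ee_pos: [517.0, -103.4, 76.1]
ee_rot: [-180.0, 0.1, 176.0]
force: [-4.5, -1.3, 5.2]
gripper_width: 25.5
gripper_force: 15.0
```

send_rows(
  targets=[
    [[0,0,0,0,0,0,1],[0,0,0,0,0,0,1],[0,0,0,0,0,0,-0.2],[0,0,0,0,0,0,-0.2],[0,0,0,0,0,0,-0.2],[0,0,0,0,0,0.15,-0.2],[0,0,0,0,0,0.2,-0.2],[0,0,0,0,0,0.2,-0.2],[0,0,0,0,0.2,0,-0.2],[0,0,0,0,0.2,0,-0.2],[0,0,0,0,0,0,-0.2]],
  ],
)

```text
time_s: 20.7
ee_pos: [516.3, -19.5, 185.3]
ee_rot: [179.9, 0.1, 176.2]
force: [0.0, -0.2, -0.6]
gripper_width: 54.8
gripper_force: 0.0
```

```bash
python3 tabs.py; python3 - <<'E'
from h import *
# stand & carton pose from top+scene: hook wires / handle panels
for cn in("top","scene"):
    C=cam(cn);p,d=optics.grab_frame(cn);P=cloud(cn,d,C)
    hsv=cv2.cvtColor(p,cv2.COLOR_RGB2HSV)
    reg=(d>0)&(P[...,0]>480)&(P[...,0]<620)&(P[...,1]>170)&(P[...,1]<460)
    for nm,h0,h1 in(("blue",100,130),("orange",5,20),("green",45,90)):
        m=reg&(hsv[...,0]>h0)&(hsv[...,0]<h1)&(hsv[...,1]>120)
        b=m&(P[...,2]>150); q=P[b]
        if len(q)<5: continue
        f=np.polyfit(q[:,1],q[:,0],1)
        t=m&(P[...,2]>178)
        a=P[m]
        print(cn,nm,len(q),"panel mean",q.mean(0).round(1),"y",np.percentile(q[:,1],[2,98]).round(1),"ztop",np.percentile(q[:,2],98).round(1),"dx/dy",f[0].round(3),"top",P[t].mean(0).round(1) if t.any() else None,"ally",np.percentile(a[:,1],[2,98]).round(1))
    # crossbar
    g=(d>0)&(P[...,0]>610)&(P[...,0]<690)&(P[...,1]>180)&(P[...,1]<450)&(P[...,2]>155)&(P[...,2]<190)
    q=P[g]
    print("bar",len(q),q.mean(0).round(1),np.polyfit(q[:,1],q[:,0],1).round(3),np.percentile(q,[2,98],axis=0).round(1))
    if cn=="top":
        cv2.imwrite("pics/stand.png",cv2.resize(p[100:320,80:260,::-1],None,fx=3,fy=2.7,interpolation=2))
E
```

```text
20.7 [516.3 -19.5 185.3] [ 0.  -0.2 -0.6]
top far 34 r [2.2 4.6 9.4] z [ 74.8  91.4 100.1] w -0.3
top right 23 r [-6.  -5.4 -0.5] z [ 83.2  97.6 100.4] w 0.8
wrist near 324 r [-1.2  3.5  4. ] z [73.1 96.7 98.6] w 9.4
scene far 54 r [ 6.6  9.4 12. ] z [72.4 87.  95.9] w 2.3
scene near 51 r [-4.9 -3.2  0.6] z [71.9 85.3 96.8] w 7.1
scene left 11 r [-0.   1.8  4.9] z [82.1 94.6 97. ] w 9.8
scene right 15 r [-7.5 -4.9 -1.9] z [70.9 95.8 97.1] w 9.8
top blue 74 panel mean [552.5 223.3 182.4] y [195.6 256.9] ztop 187.7 dx/dy -0.047 top [552.9 224.3 184.9] ally [196.3 261.4]
top orange 120 panel mean [555.3 317.3 177.1] y [285.2 352. ] ztop 187.7 dx/dy -0.036 top [556.7 318.3 184.6] ally [284.7 386.3]
top green 108 panel mean [548.9 406.6 179. ] y [373.7 443.2] ztop 188.5 dx/dy -0.037 top [549.2 407.3 184.4] ally [373.8 443.2]
bar 573 [633.6 313.2 175.7] [-2.90000e-02  6.42678e+02] [[613.1 183.6 169.7]
 [644.2 445.6 180.1]]
scene blue 126 panel mean [555.1 228.8 170.9] y [198.9 261.7] ztop 182.8 dx/dy -0.034 top [554.2 230.3 180.8] ally [197.7 261.2]
scene orange 170 panel mean [559.7 319.6 171.1] y [286.9 355.5] ztop 184.3 dx/dy -0.026 top [558.  320.4 181.4] ally [198.  355.3]
scene green 114 panel mean [551.5 407.3 171.4] y [379.4 441.3] ztop 183.8 dx/dy -0.036 top [551.1 409.2 181.7] ally [376.4 441.1]
bar 454 [638.  307.1 171.2] [-3.80000e-02  6.49651e+02] [[613.6 182.6 163.3]
 [647.4 443.  175.9]]
```

View pics/stand.png

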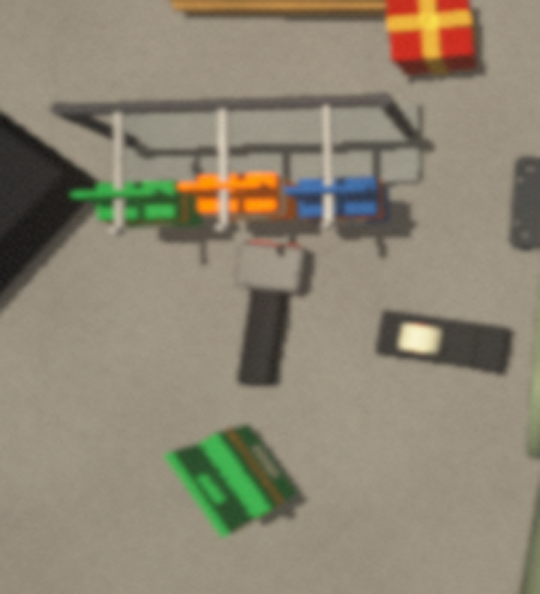

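Crop: blue, orange and green cartons hang at x≈555 mm, and all four walls are raised. The far wall seems only about 1.47 rad, so I give it a firm push.

send_rows(
  targets=[
    [[0,0,0,0.184,-0.093,0,1],[0,0,0,0.184,-0.093,0,1],[0,0,0,0.184,-0.093,0,1],[0,0,0,0.184,-0.093,0,1],[0,0,0,0.184,-0.093,0,1],[0,0,0,0,0,0,1],[0,0,0,0,0,0,1],[0,0,0,0,0,-0.18,1],[0,0,0,0,0,-0.18,1],[0,0,0,0,0,-0.15,1],[0,0,0,0,0,0,1]],
  ],
)

```text
time_s: 22.05
ee_pos: [695.6, -115.2, 78.6]
ee_rot: [179.9, -0.6, 176.0]
force: [-0.2, 0.2, -0.1]
gripper_width: 0.5
gripper_force: 0.0
```

send_rows(
  targets=[
    [[0,0,0,-0.02,0,0,1],[0,0,0,-0.02,0,0,1],[0,0,0,-0.015,0,0,1],[0,0,0,-0.015,0,0,1],[0,0,0,-0.015,0,0,1],[0,0,0,0,0,0,1]],
  ],
)

```text
time_s: 22.65
ee_pos: [683.3, -116.2, 83.8]
ee_rot: [-180.0, 0.1, 176.0]
force: [0.5, -0.6, 0.9]
gripper_width: 0.6
gripper_force: 0.7
```

send_rows(
  targets=[
    [[0,0,0,-0.015,0,0,1],[0,0,0,-0.01,0,0,1],[0,0,0,-0.01,0,0,1],[0,0,0,0,0,0,1]],
  ],
)

```text
time_s: 23.05
ee_pos: [682.8, -116.2, 84.1]
ee_rot: [180.0, 0.9, 176.0]
force: [14.6, 0.1, -3.7]
gripper_width: 0.3
gripper_force: 7.0
```

send_rows(
  targets=[
    [[0,0,0,0.1,0,0,1],[0,0,0,0,0,0.21,1],[0,0,0,0,0,0.21,0],[0,0,0,0,0,0.21,0],[0,0,0,0,0,0.21,0],[0,0,-0.0932,-0.07,0.1595,0,0],[0,0,-0.0932,-0.07,0.1595,0,0],[0,0,-0.0932,-0.07,0.1595,0,0],[0,0,-0.0932,-0.07,0.1595,0,0],[0,0,-0.0932,-0.07,0.1595,0,0],[0,0,-0.0932,-0.07,0.1595,0,0]],
  ],
)

```text
time_s: 24.15
ee_pos: [610.5, 76.3, 250.2]
ee_rot: [-179.9, -0.1, 125.3]
force: [0.5, 0.4, -0.5]
gripper_width: 45.4
gripper_force: 0.0
```

send_rows(
  targets=[
    [[0,0,-0.0932,-0.07,0.1595,0,0],[0,0,-0.0932,-0.07,0.1595,0,0],[0,0,-0.0932,-0.07,0.1595,0,0],[0,0,-0.0932,-0.07,0.1595,0,0],[0,0,0,0,0,0,0],[0,0,0,0,0,0,0],[0,0,0,0,0,0,0]],
  ],
)

```text
time_s: 24.85
ee_pos: [556.2, 202.0, 250.6]
ee_rot: [-180.0, 0.1, 92.2]
force: [0.3, -0.4, -0.5]
gripper_width: 45.7
gripper_force: 0.0
```

```bash
python3 tabs.py; cat > cart.py <<'E'
from h import *
s=env.state();print(s["ee_pos"].round(1),s["ee_rot"].round(1),s["qpos"].round())
C=cam("wrist");p,d=optics.grab_frame("wrist");save("pics/w_c.png",p);P=cloud("wrist",d,C)
hsv=cv2.cvtColor(p,cv2.COLOR_RGB2HSV)
for nm,h0,h1 in(("blue",100,130),("orange",5,20),("green",45,90)):
    m=(d>0)&(P[...,0]>480)&(P[...,0]<620)&(P[...,1]>170)&(P[...,1]<460)&(hsv[...,0]>h0)&(hsv[...,0]<h1)&(hsv[...,1]>110)&(P[...,2]>155)
    if m.sum()<30: continue
    q=P[m];f=np.polyfit(q[:,1],q[:,0],1);t=q[q[:,2]>np.percentile(q[:,2],98)-5]
    print(nm,len(q),q.mean(0).round(1),np.percentile(q,[2,98],axis=0).round(1).tolist(),"slope",f[0].round(3),"topx",t.mean(0).round(1))
E
python3 cart.py
```

```text
24.85 [556.2 202.  250.6] [ 0.3 -0.4 -0.5]
top far 26 r [-5.1 -3.5  0.9] z [ 80.   97.5 102.5] w 1.4
top near 20 r [-3.3  0.1  2.5] z [ 89.3  99.1 101.3] w 1.7
top left 15 r [-2.1  0.8  3.6] z [ 97.1  98.6 103.8] w -1.2
top right 25 r [-6.6 -5.2 -0.5] z [ 82.7  98.4 101.4] w 0.9
scene far 59 r [-3.   1.4  3.7] z [72.6 85.6 96.1] w 2.0
scene near 51 r [-5.4 -2.9  2. ] z [71.3 85.  96.3] w 2.2
scene left 15 r [-0.6  1.   4.8] z [77.1 95.2 97.3] w 10.9
scene right 14 r [-7.4 -5.  -2.1] z [70.4 96.  97.6] w 10.2
[556.5 201.8 250.7] [-180.     0.    92.1] [19. 19. 84. -0. 78. 17.]
blue 794 [550.9 234.6 185. ] [[547.5, 199.0, 182.1], [554.4, 266.1, 185.1]] slope -0.029 topx [550.9 234.2 185.1]
orange 6459 [565.5 230.4 351.3] [[529.5, 225.6, 184.5], [601.7, 287.1, 360.8]] slope -0.07 topx [565.8 227.3 358.2]
```

View pics/w_c.png

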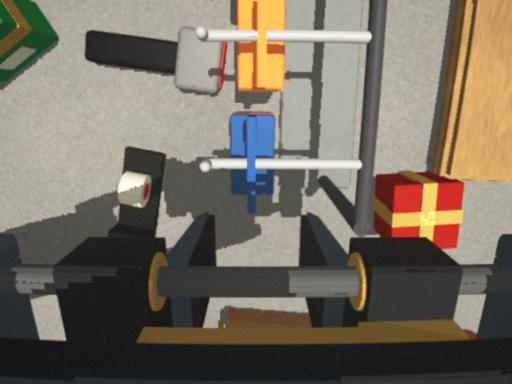

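The wrist view shows the blue panel at (251,165) centred on its hook, and the fingers are aligned with its right shoulder.

send_rows(
  targets=[
    [[0,0,0,-0.02,0.013,-0.15,0],[0,0,0,0,0,-0.15,0],[0,0,0,0,0,-0.12,0],[0,0,0,0,0,-0.098,0],[0,0,0,0,0,0,1],[0,0,0,0,0,0,1],[0,0,0,0,0,0,1],[0,0,0,0,0,0,1],[0,0,0,0,0,0,1],[0,0,0,0,0,0,1],[0,0,0,0,0,0,1]],
  ],
  grip_force=30,
)

```text
time_s: 26.15
ee_pos: [552.4, 205.7, 148.1]
ee_rot: [179.9, -0.0, 92.1]
force: [-0.4, -0.4, 2.4]
gripper_width: 5.7
gripper_force: 30.0
```

send_rows(
  targets=[
    [[0,0,0,0,0,0.06,1],[0,0,0,0,0,0.055,1],[0,0,0,0,0,0,1],[0,0,0,-0.11,-0.004,0,1],[0,0,0,-0.11,-0.004,0,1],[0,0,0,-0.11,-0.004,0,1],[0,0,0,0,0,0.1,1],[0,0,0,0,-0.1,0.2,1],[0,0,0,0,-0.2,0.1,1],[0,0,0,0,-0.1,0,1],[0,0,0,0,0,0,1]],
  ],
)

```text
time_s: 27.25
ee_pos: [486.4, 121.1, 251.4]
ee_rot: [179.9, 0.0, 92.0]
force: [-1.3, 0.4, -2.2]
gripper_width: 5.8
gripper_force: 30.0
```

send_rows(
  targets=[
    [[0,0,-0.0105,0.115,-0.178,0,1],[0,0,-0.0105,0.115,-0.178,0,1],[0,0,-0.0105,0.115,-0.178,0,1],[0,0,-0.0105,0.115,-0.178,0,1],[0,0,-0.0105,0.115,-0.178,0,1],[0,0,-0.0105,0.115,-0.178,0,1],[0,0,0,0,0,0,1],[0,0,0,0,0,0,1],[0,0,0,0,0,0,1]],
  ],
)

```text
time_s: 28.15
ee_pos: [623.8, -89.1, 249.9]
ee_rot: [-179.9, -0.1, 86.5]
force: [0.2, 0.2, -0.2]
gripper_width: 6.0
gripper_force: 30.0
```

```bash
python3 - <<'E'
from h import *
s=env.state();print(s["ee_pos"].round(1),s["ee_rot"].round(1),s["gripper_width"],s["force"])
p,d=optics.grab_frame("scene");cv2.imwrite("pics/s2.png",cv2.resize(p[90:290,80:400,::-1],None,fx=2.4,fy=2.4))
E
```

```text
[623.8 -89.1 249.9] [-1.799e+02 -1.000e-01  8.650e+01] 5.994203366980156 [ 0.1511014   0.17231946 -0.23971047]
```

View pics/s2.png

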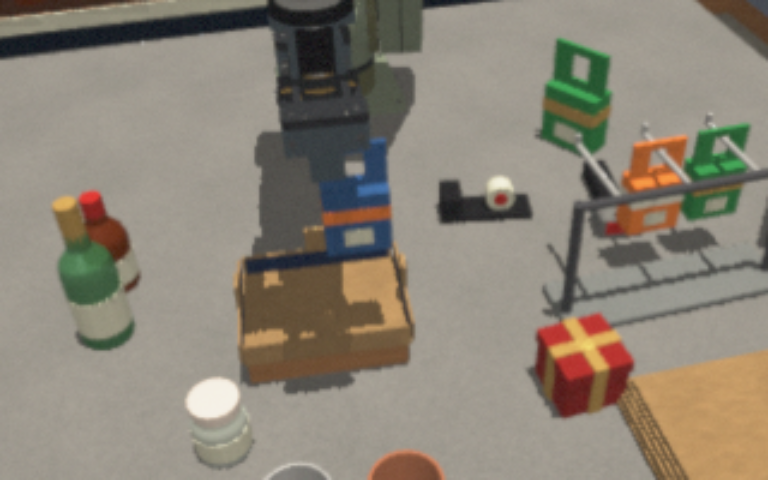

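Crop: the blue carton hangs upright in the gripper above the tray, all four walls standing. Lower it.

send_rows(
  targets=[
    [[0,0,0,0.005,-0.005,-0.2,1],[0,0,0,0,0,-0.2,1],[0,0,0,0,0,-0.1,1],[0,0,0,0,0,-0.05,1],[0,0,0,0,0,-0.03,1],[0,0,0,0,0,0,1],[0,0,0,0,0,0,1]],
  ],
)

```text
time_s: 28.9
ee_pos: [626.1, -91.4, 135.8]
ee_rot: [179.8, 0.0, 86.5]
force: [-0.1, -0.5, -1.5]
gripper_width: 5.8
gripper_force: 30.0
```

send_rows(
  targets=[
    [[0,0,0,0,0,-0.013,1],[0,0,0,0,0,-0.01,1],[0,0,0,0,0,0,1],[0,0,0,0,0,0,1]],
  ],
)

```text
time_s: 29.3
ee_pos: [625.8, -91.7, 130.4]
ee_rot: [179.9, 0.0, 86.5]
force: [0.7, -0.9, 1.9]
gripper_width: 5.8
gripper_force: 30.0
```

send_rows(
  targets=[
    [[0,0,0,0,0,0,0.2],[0,0,0,0,0,0,0.2],[0,0,0,0,0,0,0.2],[0,0,0,0,0,0.15,0.2],[0,0,0,0,0,0.2,0],[0,0,0,0,0,0.25,0],[0,0,0.007,-0.0385,0.2154,0,0],[0,0,0.007,-0.0385,0.2154,0,0],[0,0,0.007,-0.0385,0.2154,0,0],[0,0,0.007,-0.0385,0.2154,0,0],[0,0,0.007,-0.0385,0.2154,0,0]],
  ],
)

```text
time_s: 30.4
ee_pos: [586.0, 125.5, 249.8]
ee_rot: [180.0, -0.0, 89.6]
force: [0.8, -0.8, 1.1]
gripper_width: 45.6
gripper_force: 0.0
```

send_rows(
  targets=[
    [[0,0,0.007,-0.0385,0.2154,0,0],[0,0,0.007,-0.0385,0.2154,0,0],[0,0,0.007,-0.0385,0.2154,0,0],[0,0,0.007,-0.0385,0.2154,0,0],[0,0,0,0,0,0,0],[0,0,0,0,0,0,0],[0,0,0,0,0,0,0]],
  ],
)

```text
time_s: 31.1
ee_pos: [556.0, 295.3, 249.6]
ee_rot: [-180.0, 0.0, 92.1]
force: [-0.0, -0.8, -0.2]
gripper_width: 45.3
gripper_force: 0.0
```

```bash
cat > chk.py <<'E'
from h import *
c0=np.array([589,-107.8]);a=np.radians(-3.6);Rm=np.array([[np.cos(a),np.sin(a)],[-np.sin(a),np.cos(a)]])
for cn in("top","scene"):
    C=cam(cn);p,d=optics.grab_frame(cn);P=cloud(cn,d,C);L=(P[...,:2]-c0)@Rm.T
    hsv=cv2.cvtColor(p,cv2.COLOR_RGB2HSV)
    for nm,h0,h1 in(("blue",100,130),("orange",5,20),("green",45,90)):
        m=(d>0)&(abs(L[...,0])<100)&(abs(L[...,1])<120)&(hsv[...,0]>h0)&(hsv[...,0]<h1)&(hsv[...,1]>110)&(P[...,2]>115)
        if m.sum()>15: print(cn,nm,"local x",np.percentile(L[...,0][m],[3,50,97]).round(),"y",np.percentile(L[...,1][m],[3,97]).round(),"ztop",np.percentile(P[...,2][m],98).round())
    for o in optics.silhouettes(cn,"amber1")[:2]:
        q=P[o["mask"]&(d>0)&(P[...,2]>95)]
        if len(q):print(cn,"amber",round(o["conf"],2),np.median(q,0).round(1))
E
python3 cart.py; python3 chk.py
```

```text
[556.  295.3 249.6] [-180.     0.    92.1] [27. 22. 78. -0. 79. 25.]
orange 7046 [564.  322.2 334.1] [[529.1, 299.0, 183.1], [600.9, 347.4, 359.6]] slope 0.033 topx [565.1 320.8 357. ]
green 879 [548.3 405.3 184.1] [[545.0, 376.9, 168.7], [551.7, 432.7, 185.4]] slope -0.003 topx [548.1 405.7 184.8]
top blue local x [19. 34. 55.] y [15. 73.] ztop 170.0
top amber 0.87 [ 442.  -384.1  119.1]
top amber 0.5 [634.4 230.4 175.2]
scene blue local x [35. 40. 52.] y [14. 75.] ztop 165.0
scene amber 0.56 [ 446.3 -373.9   95.4]
scene amber 0.43 [ 585.4 -199.5   96.3]
```

```bash
sed -i 's/(P\[...,2\]>155)/(P[...,2]>155)\&(P[...,2]<200)/' cart.py; python3 cart.py
```

```text
[556.2 295.2 249.9] [180.   -0.   92.1] [27. 22. 78. -0. 79. 25.]
orange 879 [555.3 323.1 183.3] [[551.7, 288.2, 173.0], [559.1, 356.4, 185.1]] slope -0.033 topx [555.3 322.5 183.8]
green 863 [548.3 406.  183.5] [[544.7, 377.5, 181.9], [551.7, 432.8, 185.2]] slope -0.04 topx [548.3 406.3 183.8]
```

send_rows(
  targets=[
    [[0,0,0,0,0.007,-0.15,0],[0,0,0,0,0,-0.15,0],[0,0,0,0,0,-0.12,0],[0,0,0,0,0,-0.093,0],[0,0,0,0,0,0,1],[0,0,0,0,0,0,1],[0,0,0,0,0,0,1],[0,0,0,0,0,0,1],[0,0,0,0,0,0,1],[0,0,0,0,0,0,1],[0,0,0,0,0,0,1]],
  ],
)

```text
time_s: 32.5
ee_pos: [556.3, 297.8, 147.9]
ee_rot: [179.9, -0.0, 92.1]
force: [0.3, -0.1, 2.7]
gripper_width: 5.7
gripper_force: 30.0
```

send_rows(
  targets=[
    [[0,0,0,0,0,0.06,1],[0,0,0,0,0,0.055,1],[0,0,0,0,0,0,1],[0,0,0,-0.11,-0.004,0,1],[0,0,0,-0.11,-0.004,0,1],[0,0,0,-0.13,-0.004,0,1],[0,0,0,0,0,0.1,1],[0,0,0,0,-0.1,0.2,1],[0,0,0,0,-0.2,0.1,1],[0,0,0,0,-0.2,0,1],[0,0,0,0,-0.2,0,1],[0,0,0,0,-0.1,0,1]],
  ],
)

```text
time_s: 33.7
ee_pos: [485.6, 132.6, 250.7]
ee_rot: [179.9, 0.1, 92.0]
force: [0.8, 0.4, -0.4]
gripper_width: 5.9
gripper_force: 30.0
```

send_rows(
  targets=[
    [[0,0,-0.0125,0.064,-0.22,0,1],[0,0,-0.0125,0.064,-0.22,0,1],[0,0,-0.0125,0.064,-0.22,0,1],[0,0,-0.0125,0.064,-0.22,0,1],[0,0,-0.0125,0.064,-0.22,0,1],[0,0,0,0,0,0,1],[0,0,0,0,0,0,1],[0,0,0,0,0,0,1]],
  ],
)

```text
time_s: 34.5
ee_pos: [549.6, -83.9, 250.1]
ee_rot: [-180.0, -0.0, 86.6]
force: [-0.3, -0.4, -1.3]
gripper_width: 5.8
gripper_force: 30.0
```

send_rows(
  targets=[
    [[0,0,0,0.004,-0.005,-0.2,1],[0,0,0,0,0,-0.2,1],[0,0,0,0,0,-0.1,1],[0,0,0,0,0,-0.05,1],[0,0,0,0,0,-0.03,1],[0,0,0,0,0,-0.013,1],[0,0,0,0,0,-0.008,1],[0,0,0,0,0,0,1]],
  ],
)

```text
time_s: 35.3
ee_pos: [551.3, -85.7, 130.8]
ee_rot: [179.9, 0.0, 86.5]
force: [0.3, 1.3, -0.8]
gripper_width: 6.0
gripper_force: 30.0
```

send_rows(
  targets=[
    [[0,0,0,0,0,0,1],[0,0,0,0,0,0,1]],
  ],
)

```text
time_s: 35.5
ee_pos: [551.0, -85.9, 130.5]
ee_rot: [179.9, 0.0, 86.5]
force: [0.1, -0.2, -0.9]
gripper_width: 5.7
gripper_force: 30.0
```

send_rows(
  targets=[
    [[0,0,0,0,0,-0.007,1],[0,0,0,0,0,0,0.2],[0,0,0,0,0,0,0.2],[0,0,0,0,0,0,0.2],[0,0,0,0,0,0.15,0.2],[0,0,0,0,0,0.2,0],[0,0,0,0,0,0.25,0],[0,0,0.0063,-0.001,0.236,0,0],[0,0,0.0063,-0.001,0.236,0,0],[0,0,0.0063,-0.001,0.236,0,0],[0,0,0.0063,-0.001,0.236,0,0],[0,0,0.0063,-0.001,0.236,0,0]],
  ],
)

```text
time_s: 36.7
ee_pos: [549.4, 152.0, 248.5]
ee_rot: [180.0, 0.0, 89.4]
force: [0.7, -0.2, -0.6]
gripper_width: 46.0
gripper_force: 0.0
```

send_rows(
  targets=[
    [[0,0,0.0063,-0.001,0.236,0,0],[0,0,0.0063,-0.001,0.236,0,0],[0,0,0.0063,-0.001,0.236,0,0],[0,0,0.0063,-0.001,0.236,0,0],[0,0,0.0063,-0.001,0.236,0,0],[0,0,0,0,0,0,0],[0,0,0,0,0,0,0],[0,0,0,0,0,0,0]],
  ],
)

```text
time_s: 37.5
ee_pos: [548.7, 385.2, 248.3]
ee_rot: [-180.0, 0.1, 92.1]
force: [0.5, -0.4, 0.7]
gripper_width: 45.6
gripper_force: 0.0
```

```bash
python3 cart.py; python3 chk.py
```

```text
[548.7 385.2 248.3] [-1.80e+02  1.00e-01  9.21e+01] [34. 26. 72. -0. 81. 32.]
green 777 [548.  414.9 183.4] [[544.8, 378.9, 171.6], [551.1, 446.3, 185.2]] slope -0.027 topx [548.  414.3 183.8]
top blue local x [20. 35. 55.] y [15. 74.] ztop 170.0
top orange local x [-55. -40. -20.] y [10. 76.] ztop 169.0
top amber 0.94 [ 442.  -384.6  118.6]
scene blue local x [36. 40. 44.] y [14. 75.] ztop 165.0
scene orange local x [-41. -35. -32.] y [11. 77.] ztop 165.0
scene amber 0.61 [ 448.3 -373.8   95.9]
scene amber 0.3 [596.6  -8.8  96.2]
```

send_rows(
  targets=[
    [[0,0,0,0,0.007,-0.15,0],[0,0,0,0,0,-0.15,0],[0,0,0,0,0,-0.12,0],[0,0,0,0,0,-0.083,0],[0,0,0,0,0,0,1],[0,0,0,0,0,0,1],[0,0,0,0,0,0,1],[0,0,0,0,0,0,1],[0,0,0,0,0,0,1],[0,0,0,0,0,0,1],[0,0,0,0,0,0,1]],
  ],
)

```text
time_s: 38.85
ee_pos: [549.0, 387.9, 148.7]
ee_rot: [179.9, -0.0, 92.2]
force: [-0.1, 0.6, 2.4]
gripper_width: 5.6
gripper_force: 30.0
```

send_rows(
  targets=[
    [[0,0,0,0,0,0.06,1],[0,0,0,0,0,0.055,1],[0,0,0,0,0,0,1],[0,0,0,-0.11,-0.004,0,1],[0,0,0,-0.11,-0.004,0,1],[0,0,0,-0.12,-0.004,0,1],[0,0,0,0,0,0.1,1],[0,0,0,0,-0.1,0.2,1],[0,0,0,0,-0.2,0.1,1],[0,0,0,0,-0.2,0,1],[0,0,0,0,-0.2,0,1],[0,0,0,0,-0.2,0,1]],
  ],
)

```text
time_s: 40.05
ee_pos: [480.6, 203.9, 251.4]
ee_rot: [179.9, -0.0, 92.2]
force: [0.4, -0.1, -0.3]
gripper_width: 5.4
gripper_force: 30.0
```

send_rows(
  targets=[
    [[0,0,-0.0069,0.0355,-0.211,0.05,1],[0,0,-0.0069,0.0355,-0.211,0.05,1],[0,0,-0.0069,0.0355,-0.211,0.05,1],[0,0,-0.0069,0.0355,-0.211,0.05,1],[0,0,-0.0069,0.0355,-0.211,0,1],[0,0,-0.0069,0.0355,-0.211,0,1],[0,0,-0.0069,0.0355,-0.211,0,1],[0,0,-0.0069,0.0355,-0.211,0,1],[0,0,-0.0069,0.0355,-0.211,0,1],[0,0,0,0,0,0,1],[0,0,0,0,0,0,1],[0,0,0,0,0,0,1]],
  ],
)

```text
time_s: 41.25
ee_pos: [544.4, -173.7, 291.0]
ee_rot: [-180.0, -0.0, 86.6]
force: [-0.5, 0.4, -0.9]
gripper_width: 5.7
gripper_force: 30.0
```

send_rows(
  targets=[
    [[0,0,0,0.002,-0.006,-0.2,1],[0,0,0,0,0,-0.2,1],[0,0,0,0,0,-0.2,1],[0,0,0,0,0,-0.1,1],[0,0,0,0,0,-0.05,1],[0,0,0,0,0,-0.03,1],[0,0,0,0,0,-0.02,1],[0,0,0,0,0,-0.008,1],[0,0,0,0,0,0,1]],
  ],
)

```text
time_s: 42.15
ee_pos: [545.8, -175.7, 131.0]
ee_rot: [179.8, 0.0, 86.6]
force: [-0.9, 1.0, 3.5]
gripper_width: 5.9
gripper_force: 30.0
```

send_rows(
  targets=[
    [[0,0,0,0,0,0,0.2],[0,0,0,0,0,0,0.2],[0,0,0,0,0,0,0.2],[0,0,0,0,0,0.15,0.2],[0,0,0,0,0,0.2,0],[0,0,0,0,0,0.2,0],[0,0,0,0,0,0.1,0],[0,0,-0.091,-0.066,-0.095,0,0],[0,0,-0.091,-0.066,-0.095,0,0],[0,0,-0.091,-0.066,-0.095,0,0],[0,0,-0.091,-0.066,-0.095,0,0],[0,0,-0.091,-0.066,-0.095,0,0]],
  ],
)

```text
time_s: 43.35
ee_pos: [478.4, -271.5, 259.3]
ee_rot: [180.0, 0.0, 45.3]
force: [0.4, 0.4, 0.1]
gripper_width: 45.7
gripper_force: 0.0
```

send_rows(
  targets=[
    [[0,0,-0.091,-0.066,-0.095,0,0],[0,0,-0.091,-0.066,-0.095,0,0],[0,0,-0.091,-0.066,-0.095,0,0],[0,0,-0.091,-0.066,-0.095,0,0],[0,0,-0.091,-0.066,-0.095,0,0],[0,0,-0.091,-0.066,-0.095,0,0],[0,0,0,0,0,0,0],[0,0,0,0,0,0,0],[0,0,0,0,0,0,0]],
  ],
)

```text
time_s: 44.25
ee_pos: [400.2, -384.1, 259.3]
ee_rot: [-180.0, -0.0, -3.4]
force: [0.1, -0.7, -0.4]
gripper_width: 45.4
gripper_force: 0.0
```

```bash
python3 chk.py; python3 - <<'E'
from h import *
s=env.state();print(s["ee_pos"].round(1),s["ee_rot"].round(1),s["qpos"].round())
C=cam("wrist");p,d=optics.grab_frame("wrist");save("pics/w_b.png",p);P=cloud("wrist",d,C)
for o in optics.silhouettes("wrist","amber1")[:3]:
    m=o["mask"]&(d>0);q=P[m];t=q[(q[:,2]>125)&(q[:,2]<160)];b=q[q[:,2]<90]
    print(o["conf"],np.round(o["at"]),len(q),"top",np.percentile(t,[2,50,98],axis=0).round(1).tolist() if len(t) else 0)
    if len(t): t2=t[t[:,2]>np.percentile(t[:,2],95)-3];print("cap",t2.mean(0).round(1),cv2.minEnclosingCircle(t2[:,:2].astype(np.float32)))
E
```

```text
top blue local x [20. 35. 54.] y [15. 74.] ztop 169.0
top orange local x [-55. -40. -20.] y [10. 76.] ztop 170.0
top green local x [-55. -40. -22.] y [-78. -14.] ztop 170.0
top amber 0.77 [ 442.2 -382.3  105.4]
scene blue local x [37. 40. 46.] y [14. 75.] ztop 165.0
scene orange local x [-40. -35. -32.] y [11. 77.] ztop 165.0
scene green local x [-39. -35. -33.] y [-77. -15.] ztop 165.0
scene amber 0.47 [ 441.3 -372.8   97.5]
[ 400.3 -384.1  259.4] [-180.    -0.    -3.4] [-45.  15.  88.   0.  77.  48.]
0.68 [260. 132.] 2664 top [[428.9, -403.0, 134.4], [441.1, -391.2, 139.7], [453.0, -379.5, 141.2]]
cap [ 440.6 -391.4  139.8] ((440.5533752441406, -391.4604797363281), 13.102490425109863)
```

View pics/w_b.png

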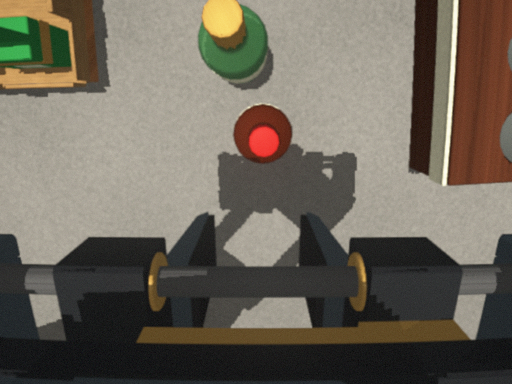

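The wrist view shows the amber bottle's red cap at (264,141), and it had been knocked slightly since the start. The green bottle is at (232,40), clear of the gripper.

send_rows(
  targets=[
    [[0,0,0,0.2,-0.037,0,0],[0,0,0,0,0,0,0],[0,0,0,0,0,-0.2,0],[0,0,0,0,0,-0.2,0],[0,0,0,0,0,-0.2,0],[0,0,0,0,0,-0.15,0],[0,0,0,0,0,-0.05,0],[0,0,0,0,0,0,1],[0,0,0,0,0,0,1],[0,0,0,0,0,0,1],[0,0,0,0,0,0,1],[0,0,0,0,0,0,1]],
  ],
  grip_force=35,
)

```text
time_s: 45.75
ee_pos: [440.7, -392.9, 101.2]
ee_rot: [179.9, -0.2, -3.5]
force: [0.3, 1.5, 5.8]
gripper_width: 25.6
gripper_force: 35.0
```

send_rows(
  targets=[
    [[0,0,0,0,0,0,1],[0,0,0,0,0,0,1]],
  ],
)

```text
time_s: 45.95
ee_pos: [440.7, -392.9, 101.2]
ee_rot: [179.9, -0.2, -3.5]
force: [-0.0, 1.2, 6.2]
gripper_width: 25.4
gripper_force: 35.0
```

send_rows(
  targets=[
    [[0,0,0,0,0,0.1,1],[0,0,0,0,0,0.22,1],[0,0,0,0,0,0.22,1],[0,0,0,0,0,0.22,1],[0,0,0,0,0,0.2,1],[0,0,0,0,0.2,0,1],[0,0,0,0,0.24,0,1],[0,0,0,0,0.24,0,1],[0,0,0,0.15,0.1,0,1],[0,0,0,0.18,0.1,0,1],[0,0,0,0.18,0.1,0,1],[0,0,0,0.18,0.1,0,1]],
  ],
)

```text
time_s: 47.15
ee_pos: [578.6, -175.1, 291.1]
ee_rot: [180.0, 0.0, -3.5]
force: [0.1, -0.8, -3.0]
gripper_width: 25.3
gripper_force: 35.0
```

send_rows(
  targets=[
    [[0,0,0,0.12,0.06,0,1],[0,0,0,0.09,0.04,0,1],[0,0,0,0,0,0,1],[0,0,0,0,0,0,1],[0,0,0,0,0,0,1]],
  ],
)

```text
time_s: 47.65
ee_pos: [618.9, -156.6, 291.2]
ee_rot: [180.0, 0.1, -3.5]
force: [-0.6, -0.5, -2.9]
gripper_width: 25.5
gripper_force: 35.0
```

Over the slot, still gripping. Lower to the floor.

send_rows(
  targets=[
    [[0,0,0,0.01,0.008,-0.2,1],[0,0,0,0,0,-0.2,1],[0,0,0,0,0,-0.15,1],[0,0,0,0,0,-0.1,1],[0,0,0,0,0,-0.05,1],[0,0,0,0,0,-0.03,1],[0,0,0,0,0,-0.01,1],[0,0,0,0,0,0,1],[0,0,0,0,0,0,1]],
  ],
)

```text
time_s: 48.55
ee_pos: [622.4, -154.8, 144.6]
ee_rot: [180.0, -0.1, -3.5]
force: [-0.4, 0.3, -3.1]
gripper_width: 25.2
gripper_force: 35.0
```

send_rows(
  targets=[
    [[0,0,0,0,0,-0.01,1],[0,0,0,0,0,-0.008,1],[0,0,0,0,0,0,1],[0,0,0,0,0,0,1]],
  ],
)

```text
time_s: 48.95
ee_pos: [622.3, -154.6, 141.6]
ee_rot: [180.0, -0.1, -3.5]
force: [-0.9, -0.1, 5.2]
gripper_width: 25.3
gripper_force: 35.0
```

send_rows(
  targets=[
    [[0,0,0,0,0,0,0.2],[0,0,0,0,0,0,0.2],[0,0,0,0,0,0,0.2],[0,0,0,0,0,0,0.2],[0,0,0,0,0,0.1,0.2],[0,0,0,0,0,0.2,0.2],[0,0,0,0,0,0.22,0.2],[0,0,0,0,0,0.22,0.2],[0,0,0,-0.2,0,0.1,0],[0,0,0,-0.2,0,0,0],[0,0,0,-0.2,0,0,0],[0,0,0,-0.2,0,0,0]],
  ],
)

```text
time_s: 50.15
ee_pos: [460.3, -154.4, 307.7]
ee_rot: [180.0, -0.0, -3.5]
force: [0.1, -1.2, 0.1]
gripper_width: 45.6
gripper_force: 0.0
```

send_rows(
  targets=[
    [[0,0,0,-0.2,0,0,0],[0,0,0,0,0,0,0],[0,0,0,0,0,0,0],[0,0,0,0,0,0,0]],
  ],
)

```text
time_s: 50.55
ee_pos: [422.9, -154.7, 307.8]
ee_rot: [180.0, -0.1, -3.5]
force: [-0.7, 0.3, 0.4]
gripper_width: 45.3
gripper_force: 0.0
```

```bash
python3 chk.py; python3 tabs.py; python3 - <<'E'
from h import *
a,_=optics.grab_frame("scene");b,_=optics.grab_frame("top")
cv2.imwrite("pics/end.png",np.hstack([cv2.resize(a[130:300,90:260,::-1],(400,400)),cv2.resize(b[90:250,250:410,::-1],(400,400))]))
E
```

```text
top blue local x [20. 35. 55.] y [15. 74.] ztop 170.0
top orange local x [-54. -22.  55.] y [-66.  75.] ztop 169.0
top green local x [-55. -40. -22.] y [-79. -14.] ztop 170.0
top amber 0.57 [ 614.1 -146.   134.1]
scene blue local x [36. 40. 49.] y [14. 76.] ztop 164.0
scene orange local x [-38. -32.  63.] y [-64.  76.] ztop 165.0
scene green local x [-38. -35. -31.] y [-78. -14.] ztop 165.0
scene amber 0.4 [ 600.9 -109.5   96. ]
50.75 [ 422.7 -154.6  307.3] [ 1.2 -0.   0.2]
top far 25 r [-5.  -3.   1.4] z [ 78.6  97.9 101.2] w 2.6
top near 21 r [-3.1  0.1  2.3] z [ 86.   97.6 100.4] w -9.9
top left 15 r [-2.1  0.8  3.6] z [ 96.2  98.2 102.5] w 3.5
top right 22 r [-6.5 -5.4 -0.9] z [ 82.   98.6 101.6] w -1.6
wrist near 126 r [-23.8  -0.2   3.5] z [77.7 97.6 99.2] w -13.8
wrist left 267 r [-2.2 -1.2  3.3] z [72.9 91.5 98.8] w -0.8
wrist right 126 r [-6.3 -4.  -0.8] z [86.8 97.4 99. ] w -5.9
scene far 61 r [-2.4  1.2  3.3] z [72.6 85.8 96.3] w 3.4
scene near 46 r [-4.9 -2.7  1.6] z [73.1 86.8 96.3] w -6.3
scene left 13 r [-0.4  0.9  4.9] z [75.2 95.2 98.2] w 10.0
scene right 13 r [-7.4 -4.7 -1.9] z [94.2 95.3 97.7] w -16.2
```

View pics/end.png

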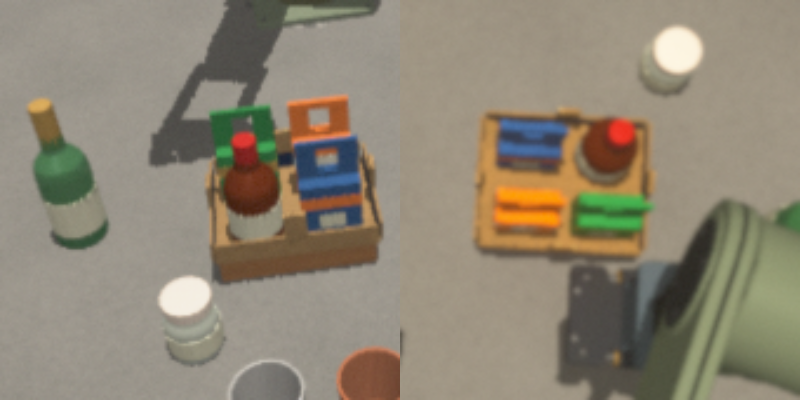

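The final view shows the bottle and all three cartons upright in the tray, the four walls standing and the gripper clear.

```bash
python3 -c "
from workcell import env
print(env.job_done())"
```

```text
the job is handed in; nothing more can be done
None
```

I handed the job in with all four tray walls standing and the blue, orange and smaller green cartons plus the one amber bottle I could see upright on the tray floor; no verdict came back, and I did not measure the bystanders' final positions.

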